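Put the riveting parts back on their own nest plates

TASK

The collar and the two brass jaws have been left on each other's wooden nest plates. Move each one to the plate cut to its own outline, lying flat inside the outline (the hooked jaw turned as its L-shaped plate is), setting one of them down on the empty square spare plate on the way to make room. Leave the hammer and the funnel where they are.

Things in the scene. Friction and masses are not known exactly. Their poses are not given: they have to be found in the camera images.
- collar_mid (a point): Drill-stop collar: pale aluminium ring, 44 outside diameter, 20 bore, 30 tall, about 90 g, standing on its flat end. Point at its centre, 15 above its underside; z is the bore's axis, up. Its yaw does not matter. It starts somewhere on the L-shaped plate.
- bar_mid (a point): Straight riveter jaw: plain brass bar 84 x 22 x 26 tall (x, y, z), about 0.4 kg, with a dark spot on top near each end; lies flat. Point at its centre, 13 above its underside; x along its length. Either end may point either way. It starts across the round plate.
- hook_mid (a point): Hooked riveter jaw: L-shaped brass piece 26 tall, about 0.56 kg, lying flat. Long leg 100 x 20 along x; from its +x end a short leg, 20 wide, sticks out 30 towards +y (to 40 from the long leg's centre line), at x = 30 to 50. Point at the centre of the long leg, 13 above the underside; the long leg is free to be gripped there across its 20 mm. Its centre of mass lies about 9 towards +x and 6 towards +y of the point. It starts on the rectangular plate.
- round_plate: Round wooden nest plate, the collar's own: fixed disc 68 diameter, 8 thick. Origin at the centre of its underside, on the work surface. The collar belongs at its centre.
- bar_plate: Rectangular wooden nest plate, the straight jaw's own: fixed, 104 (x) x 42 (y), 8 thick. Origin at the centre of its underside. The straight jaw belongs at its centre, along x, either way round.
- hook_plate: L-shaped wooden nest plate, the hooked jaw's own: fixed, 8 thick. It fills a 120 (x) x 70 (y) rectangle but for one corner; origin on its underside at the middle of that rectangle. The long limb covers x -60 to +60, y -35 to +5; the short limb x +20 to +60, y +5 to +35. The hooked jaw belongs on it turned the same way (its x and y axes along the plate's), the centre of its long leg at x 0, y -15 of the plate.
- spare_plate: Plain square wooden spare plate, empty at the start: fixed, 110 x 110, 8 thick. Origin at the centre of its underside.
- hammer: Bystander: ball-peen hammer 300 long with a rusty head and dark wooden handle, lying beyond the plates. Origin at its underside; x along the handle towards the head.
- funnel_mid (a point): Bystander: blue enamel funnel standing mouth down, 90 diameter at the foot, 100 tall. Point half-way up, on its axis.
There are look-alikes about, which are no part of the job. What is shaped like the round_plate but blue is not meant. Leave any green look-alike of the part that bears bar_mid alone.

How it is judged:
By the outcome, as a careful person would: the job done as asked, in the order asked, and still so for the second after the job is handed in, with the robot touching nothing.
It also fails if it takes over 122 s, if anything falls off the work surface, if the arm or the gripper's body presses on something with over 40 N, if the wrist force passes 120 N, or if a joint passes its speed limit or range.

ROBOT

A 7-joint arm with a two-finger parallel gripper is mounted at the origin on the work surface. World frame = base frame: x ahead of the robot, y to its left, z up, the work surface at z = 0. Lengths are in m, angles in rad, forces in N, time in s.
With the tool pointing down it reaches from about 0.425 to 0.875 m from the base axis. Payload 4.7 kg.
Tool frame: the origin (TCP) lies on the mounting face of the last link; the fingertips stand 182 mm ahead of it and the grasp point (between the pads) lies 164 mm ahead of it (ctrl.finger_overhang is the distance from the TCP to the fingertips, in m); z points along the fingers, y is the line along which they close (so a half turn about z gives the same grasp; the last joint's range is limited). The gripper opens to 87 mm and grips with 3 to 60 N. Pads are 19 mm wide; open, the fingers measure 117 mm over their backs; the gripper's body (75 mm by 190 mm) begins 51 mm behind the grasp point.
Start: joints at [1.238, 0.321, -0.07, 1.45, 0.023, 1.371, -0.057], TCP at [0.221, -0.611, 0.405] pointing down, gripper open.
Joint ranges: [-2.86, 2.86], [-0.3, 2.09], [-1.38, 1.24], [0.06, 2.45], [-1.56, 4.7], [0.09, 2.05], [-2.69, 2.69]. Speed limits (rad/s): [2.57, 2.57, 3.14, 3.14, 3.14, 3.14, 3.14].

INTERFACE

Orientations are given as a rotation vector (axis times angle).
In Python, from bench import ctrl gives the robot as it stands.
- The arm moves only by the shell command python3 -m jog 'ROWS' [FORCE]. ROWS is a JSON object of lists of equal length, an entry for each row: "translation": the shift along the tool's x, y, z as a fraction of full scale, a list of three; "yaw": the turn about the tool's z as a fraction of full scale; "jaw": the closure, from 0 (fully open) to 1 (shut). In form: {"translation": [[dx, dy, dz], ...], "yaw": [yaw, ...], "jaw": [jaw, ...]}. A call has 1 to 8 rows; each row is the pose to reach, as a shift and turn from the pose commanded when the call began, along the tool's axes at that moment, turning the shorter way round; what a row does not reach only later rows make up. Full scale, the value 1, is 0.2 m for a shift and 180 degrees for a turn. A row lasts 1/8 s, in which the tool goes at most 62.5 mm and 10.7 degrees, less where a joint would pass 70% of its speed; a pose out of reach is approached as far as the arm can. A call with a number of a shift or a turn outside -1 to 1 is refused whole. A call with a gripper value outside its range is refused whole. The fingers move at their own pace and stop on an object; FORCE is the grip in N (left out, the last holds). Time passes only in rows, so rows that repeat a pose let the fingers close. It gives the time, the measured TCP pose, the force, the opening and the grip force at its end, in the units of the state.
- ctrl.get_state(): the state, without advancing time (a new reading comes with each control period).
- ctrl.get_image(name): name is "scene" or "top"; returns a dict with "pixels" (400x640x3 uint8, blue, green, red), "fx", "fy", "cx", "cy" (pixels), "R" (3x3) and "t" (3): a world point X has camera coordinates R X + t. Camera axes: x right, y down, z forward; pixel columns grow to the right and rows downward; lengths in m; the calibration is good to about 2 mm. A picture is of the moment at which its call begins. There is no depth.
- ctrl.close_job(): hands the job in; it is judged then, once.
Trained networks look in a picture, given as the dict that the camera call returned (one of the last four; its "shot" number tells which), for a name from the list of things; names that differ only in an ending like _2 or _b are one class to them, and where a whole thing is asked for, a point or a joint stands for the part that bears it (a point fixed in the world has none). Each returns a list of dicts, best first, with "p" (0 to 1); they miss things now and then, are a little off and sometimes report something else, mostly with a low value. They report only what shows in the picture. A call takes as long as a camera call. They do not tell look-alikes from the thing itself.
- ctrl.silhouettes(label, picture): "region" (400x640 bool, what is visible of it) and "at" ([column, row] in pixels, amid what is visible of it).
The state is a dict: "time": time; "joint_positions": joint angles; "qd": joint speeds; "joint_torque": joint torques, N m; "position": TCP position; "tool_rot": TCP orientation; "ft_force": force on the tool from outside, world axes, zero at the start; "torque": the same for the moment, N m; "grip_width": opening from 0.0 (shut) to 1.0 (fully open); "grip_force": force on a finger pad.
Only numpy, scipy, OpenCV 4.12 (cv2) and the standard library are available. Lean on these libraries where they do the work, as an engineer would, in place of code of your own. Each camera call takes 0.05 s, during which the arm holds its last target. There are 200 camera calls.

## Working session

There is one attempt and no reset: what is moved stays moved. The work goes in short steps, Python scripts to look and compute and a shell command to move; the robot and the scene stay as the last step left them, time stands still between calls to the robot, and variables do not carry over. Pictures are saved under pics/ and viewed, at most 14 in all, crops included, and the job is handed in when it is done.

```bash
mkdir -p pics; ls
python3 - <<'E'
from bench import ctrl
import cv2
for n in("top","scene"):
    im=ctrl.get_image(n); cv2.imwrite(f"pics/{n}0.png",im["pixels"])
    print(n,im["fx"],im["cx"],im["cy"],im["R"],im["t"])
    for l in ["collar_mid","bar_mid","hook_mid","round_plate","bar_plate","hook_plate","spare_plate","hammer","funnel_mid"]:
        print(l,[(round(d["p"],2),[int(v) for v in d["at"]],int(d["region"].sum())) for d in ctrl.silhouettes(l,im)])
s=ctrl.get_state();print(s)
E
```

```text
pics
top 511.52604393642497 315.5944133747433 208.12570850873234 [[-2.80883198e-03 -9.99672363e-01  2.54416340e-02]
 [-9.95868564e-01  4.87157014e-04 -9.08050982e-02]
 [ 9.07629530e-02 -2.55915797e-02 -9.95543649e-01]] [-0.09462903  0.62229784  1.16694991]
collar_mid [(0.55, [404, 262], 282)]
bar_mid [(0.84, [313, 206], 329), (0.58, [264, 204], 366)]
hook_mid [(0.74, [248, 272], 498)]
round_plate [(0.65, [315, 255], 634), (0.55, [314, 212], 394)]
bar_plate [(0.56, [241, 280], 293)]
hook_plate [(0.75, [391, 251], 880)]
spare_plate [(0.7, [241, 283], 228), (0.57, [169, 225], 2266), (0.35, [443, 187], 1113)]
hammer [(0.64, [295, 147], 1620)]
funnel_mid [(0.83, [442, 185], 1084)]
scene 379.3258993096315 321.2570245092825 207.5589465780033 [[-0.88147544  0.47177489  0.0207243 ]
 [ 0.22405304  0.45645171 -0.86107611]
 [-0.41569373 -0.75437411 -0.50805357]] [ 0.59911314 -0.02908802  1.18358535]
collar_mid [(0.74, [328, 184], 175)]
bar_mid [(0.94, [326, 226], 375), (0.67, [346, 257], 395)]
hook_mid [(0.91, [412, 243], 546)]
round_plate [(0.73, [360, 225], 341), (0.31, [414, 243], 535)]
bar_p
[... 177 characters left out ...]
{'time': 1.0, 'joint_positions': array([ 1.23809362,  0.32093866, -0.07012668,  1.45051565,  0.02256933,
        1.37084594, -0.05690149]), 'qd': array([-0.0012814 , -0.00124153, -0.00108292,  0.00017523,  0.0005339 ,
       -0.00076541, -0.00111912]), 'joint_torque': array([-2.92662089e-04, -4.91119444e+01, -4.02886625e-01, -3.12777507e+01,
       -6.35925843e-02,  3.37154057e-02,  3.28779606e-05]), 'position': array([ 0.22092712, -0.61128351,  0.40481872]), 'tool_rot': array([3.09439221e+00, 5.42074311e-01, 6.06071438e-06]), 'ft_force': array([ 0.09002444,  0.48305396, -0.30773442]), 'torque': array([0.01310647, 0.02729542, 0.02895555]), 'grip_force': 0.0, 'grip_width': 1.0001492545414659}
```

View pics/top0.png

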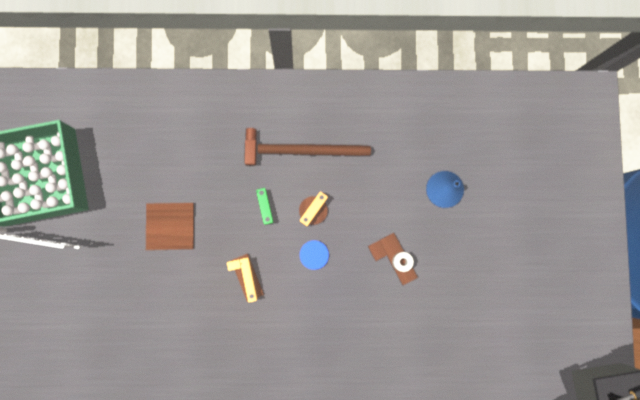

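View pics/scene0.png

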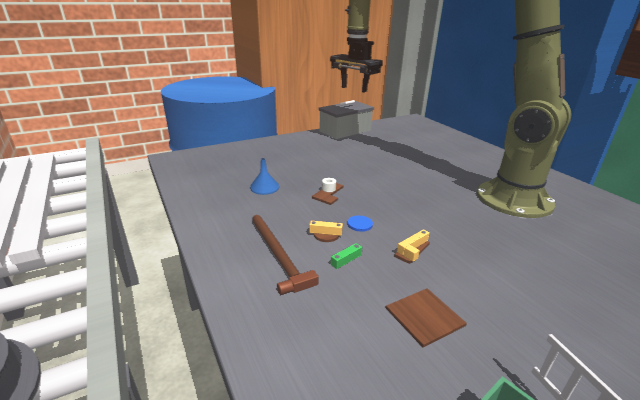

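The top view shows the bar on the round plate at (314,209), with a green decoy at (265,206). The hook is on the rectangular plate at (245,278) and the collar on the L plate at (403,262). The spare plate is at (169,226), and a blue decoy disc is at (314,255). Next I'll fit the known outlines to colour masks.

```bash
cat > h.py <<'E'
import numpy as np, cv2
from scipy.optimize import minimize
S=8
def circ(r): a=np.linspace(0,2*np.pi,48,endpoint=False); return np.c_[r*np.cos(a),r*np.sin(a)]
def rect(x0,x1,y0,y1): return np.array([[x0,y0],[x1,y0],[x1,y1],[x0,y1]],float)
# name: (convex pieces mm, z0, height mm)
SH={'collar':([circ(22)],8,30),'bar':([rect(-42,42,-11,11)],8,26),
'hook':([rect(-50,50,-10,10),rect(30,50,-10,40)],8,26),
'round':([circ(34)],0,8),'barp':([rect(-52,52,-21,21)],0,8),
'hookp':([rect(-60,60,-35,5),rect(20,60,-35,35)],0,8),'spare':([rect(-55,55,-55,55)],0,8)}
def proj(im,X):
    c=X@np.asarray(im["R"]).T+np.asarray(im["t"]); return np.c_[im["fx"]*c[:,0]/c[:,2]+im["cx"],im["fy"]*c[:,1]/c[:,2]+im["cy"]]
def ray(im,uv,z):
    R=np.asarray(im["R"]);o=-R.T@im["t"];d=R.T@np.array([(uv[0]-im["cx"])/im["fx"],(uv[1]-im["cy"])/im["fy"],1]);return o+d*(z-o[2])/d[2]
def hulls(im,n,p):
    P,z0,h=SH[n]; c,s=np.cos(p[2]),np.sin(p[2]); out=[]
    for q in P:
        xy=q/1000@np.array([[c,s],[-s,c]])+p[:2]
        X=np.vstack([np.c_[xy,np.full(len(xy),z)] for z in(z0/1e3,(z0+h)/1e3)])
        out.append(cv2.convexHull(proj(im,X).astype(np.float32))[:,0])
    return out
def render(im,n,p,box):
    x0,y0,w,h=box; m=np.zeros((h*S,w*S),np.uint8)
    for q in hulls(im,n,p): cv2.fillConvexPoly(m,np.round(((q-[x0,y0]+.5)*S-.5)*16).astype(np.int32),255,shift=4)
    return cv2.resize(m,(w,h),interpolation=cv2.INTER_AREA)/255.
def masks(im):
    hsv=cv2.cvtColor(im["pixels"],cv2.COLOR_BGR2HSV).astype(int); H,s,v=hsv[...,0],hsv[...,1],hsv[...,2]
    warm=(H<35)|(H>172)
    brass=warm&(s>70)&(v>140)&(H>9); wood=warm&(s>70)&~brass; pale=(s<50)&(v>125)
    return brass,wood,pale
def fit(ims,n,ms,igs,uv,yaws,r=45,top=0):
    """ims list, ms masks, igs ignore masks; uv start px in ims[0]"""
    x0=ray(ims[0],uv,top)[:2]; B=[]
    for im in ims:
        c=proj(im,np.array([[*x0,.01]]))[0].astype(int); B.append((max(c[0]-r,0),max(c[1]-r,0),2*r,2*r))
    def cost(p):
        t=0
        for im,m,g,b in zip(ims,ms,igs,B):
            sl=np.s_[b[1]:b[1]+b[3],b[0]:b[0]+b[2]]
            t+=(np.abs(render(im,n,p,b)-m[sl])*~g[sl]).sum()
        return t
    best=None
    for y in yaws:
        s0=np.array([*x0,y]); sim=np.vstack([s0,s0+[.01,0,0],s0+[0,.01,0],s0+[0,0,.25]])
        o=minimize(cost,s0,method='Nelder-Mead',options=dict(initial_simplex=sim,xatol=1e-4,fatol=.05,maxiter=200))
        if best is None or o.fun<best.fun: best=o
    return best.x,best.fun
def overlay(im,items,box,k,fn):
    x0,y0,w,h=box; a=cv2.resize(im["pixels"][y0:y0+h,x0:x0+w],None,fx=k,fy=k,interpolation=cv2.INTER_CUBIC)
    for n,p in items.items():
        for q in hulls(im,n,p): cv2.polylines(a,[np.round((q-[x0,y0]+.5)*k).astype(np.int32)],True,(255,255,0),1)
    cv2.imwrite(fn,a)
E
cat > m0.py <<'E'
from bench import ctrl
from h import *
import json
T=ctrl.get_image("top");Sc=ctrl.get_image("scene")
ys=np.linspace(-np.pi,np.pi,8,endpoint=False)
start={'bar':(314,209,.034,ys[:4]),'hook':(245,278,.034,ys),'collar':(403,262,.038,[0]),
'round':(314,211,.008,[0]),'barp':(248,280,.008,ys[:4]),'hookp':(393,260,.008,ys),'spare':(169,226,.008,[0,.3])}
for tag,ims in(("top",[T]),("scene",[Sc]),("both",[T,Sc])):
    M=[masks(i) for i in ims]; R={}
    for n,(u,v,z,yy) in start.items():
        k={'bar':0,'hook':0,'collar':2}.get(n,1)
        ms=[m[k].astype(float) for m in M]
        igs=[]
        for m in M:
            g=(m[0]|m[2]) if k==1 else np.zeros_like(m[0])
            igs.append(cv2.dilate(g.astype(np.uint8),np.ones((3,3)))>0 if k==1 else g)
        if tag=="scene":
            w=ray(T,(u,v),z); uv=proj(Sc,w[None])[0]
        else: uv=(u,v)
        p,f=fit(ims,n,ms,igs,uv,yy,r=30 if n!='spare' else 45,top=z); R[n]=p
        print(tag,n,np.round(p[:2]*1000,1),round(np.degrees(p[2]),1),round(f,1))
    if tag=="both":
        json.dump({n:list(p) for n,p in R.items()},open("fit.json","w"))
        overlay(T,R,(135,170,300,150),2.66,"pics/ov_top.png"); overlay(Sc,R,(290,160,190,190),3,"pics/ov_sc.png")
E
time python3 m0.py
```

```text
top bar [621.8 -90.1] -36.2 188.9
top hook [462.1  62.7] 12.3 445.7
top collar [ 497.7 -299.8] 1.3 2418.5
top round [615.3 -90.6] 5.5 1.5
top barp [399.9  41.1] -15.9 40.7
top hookp [ 500.6 -269.3] -135.0 0.0
top spare [573.2 251.9] 13.0 0.0
scene bar [621.3 -86.1] -214.8 92.2
scene hook [456.9  63.3] 12.1 90.1
scene collar [ 485.2 -313.6] 21.4 3073.1
scene round [620.6 -84.6] 11.1 15.0
scene barp [460.7  67.2] -158.3 0.4
scene hookp [ 497.  -271.9] 18.9 0.5
scene spare [582.7 251.1] 0.6 0.0
both bar [621.2 -88.5] -35.5 297.1
both hook [456.6  62.7] 11.9 544.9
both collar [ 497.5 -299.7] 3.3 5504.4
both round [617. -90.] 7.4 16.8
both barp [399.9  41.1] -15.9 65.7
both hookp [ 495.1 -274.1] 23.5 0.6
both spare [581.8 250.5] 1.5 0.5
real	0m8.842s
user	0m7.087s
sys	0m0.445s
```

Run:
```python
import cv2
for n,pts in (("top",dict(table=(200,300),t2=(330,300),wood=(169,226),w2=(378,248),w3=(408,275),brass=(249,285),b2=(314,209),b3=(246,296),col=(396,262),c2=(411,262),shadow=(322,222),green=(264,206))),("scene",dict(table=(300,350),wood=(426,317),w2=(323,198),brass=(412,243),bside=(326,234),col=(329,182),c2=(329,188),w3=(326,239)))):
    a=cv2.imread(f"pics/{n}0.png");h=cv2.cvtColor(a,cv2.COLOR_BGR2HSV)
    for k,(x,y) in pts.items(): print(n,k,h[y,x],h[y,x+1],h[y+1,x])
```

```text
top table [170  10 154] [165   7 152] [167  12 154]
top t2 [144   8 151] [162   8 153] [150   9 149]
top wood [  9 132 179] [ 10 135 180] [ 11 131 181]
top w2 [  9 121 173] [  9 122 171] [  9 124 171]
top w3 [ 10 124 165] [ 10 122 167] [ 10 124 166]
top brass [ 30  65 255] [ 30  64 255] [ 30  64 255]
top b2 [ 29  74 255] [ 29  73 255] [ 29  71 255]
top b3 [ 15 126 223] [ 26 100 254] [ 13 121 206]
top col [  0   0 255] [  0   0 255] [  0   0 255]
top c2 [  0   0 255] [ 30   2 254] [  0   0 255]
top shadow [  5  25 135] [176  15 132] [171  12 146]
top green [ 65 110 246] [ 65 111 245] [ 65 110 246]
scene table [116  14 148] [124  14 146] [120  12 149]
scene wood [ 10 134 141] [ 10 135 142] [ 10 135 140]
scene w2 [  9 131 142] [ 10 129 138] [  9 129 138]
scene brass [ 19 148 220] [ 18 147 224] [ 18 148 223]
scene bside [ 13 135 149] [ 14 139 152] [ 11 134 148]
scene col [ 30   3 250] [ 30   3 250] [ 45   2 254]
scene c2 [ 30  11 216] [ 30   9 219] [ 30  11 215]
scene w3 [ 10 127 129] [ 10 128 129] [  9 112 100]
```

```bash
python3 - <<'E'
s=open('h.py').read()
a=s.index("    warm="); b=s.index("    return brass,wood,pale")
s=s[:a]+'''    cl=lambda m,k:cv2.morphologyEx(m.astype(np.uint8),cv2.MORPH_CLOSE,cv2.getStructuringElement(cv2.MORPH_ELLIPSE,(k,k)))>0
    brass=cl((H>=12)&(H<=40)&(s>40)&(v>140),5); pale=cl((s<40)&(v>190),11)
    wood=((H<13)|(H>172))&(s>55)&~brass
'''+s[b:]
open('h.py','w').write(s)
E
python3 m0.py
```

```text
top bar [622.2 -89.8] -216.2 78.3
top hook [457.6  61.8] 12.5 95.9
top collar [ 497.5 -299.5] 7.6 19.5
top round [619.9 -89.6] 5.6 15.9
top barp [461.7  65.9] -157.6 20.3
top hookp [ 497.3 -278. ] 27.3 31.3
top spare [582.4 249.1] 1.1 29.4
scene bar [619.9 -87.9] -36.3 28.0
scene hook [456.3  63. ] 12.0 38.0
scene collar [ 495.5 -297.1] 12.1 47.6
scene round [617.8 -88.4] 7.1 82.5
scene barp [461.2  66.8] 22.4 10.2
scene hookp [ 496.4 -276. ] 27.6 26.3
scene spare [581.5 250.8] 0.9 55.5
both bar [621.  -88.6] -216.2 112.9
both hook [456.6  62.4] 12.2 143.0
both collar [ 497.2 -299.4] 2.6 78.6
both round [619.6 -89.3] 1.2 104.1
both barp [461.5  66.2] -157.4 33.7
both hookp [ 497.1 -277.8] 27.5 69.7
both spare [582.2 250. ] 0.6 126.3
```

View pics/ov_top.png

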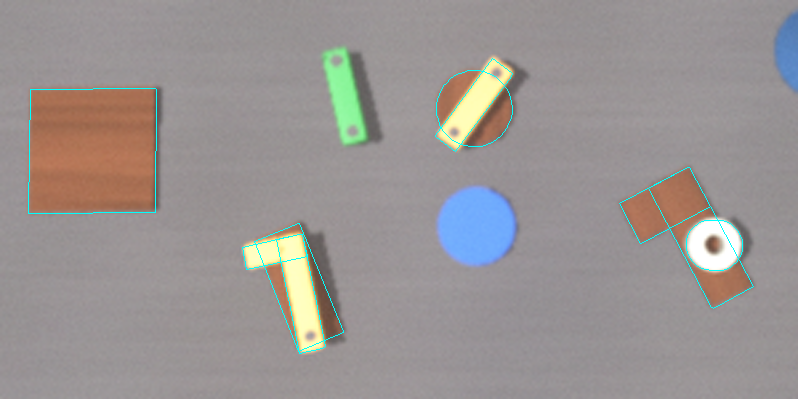

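View pics/ov_sc.png

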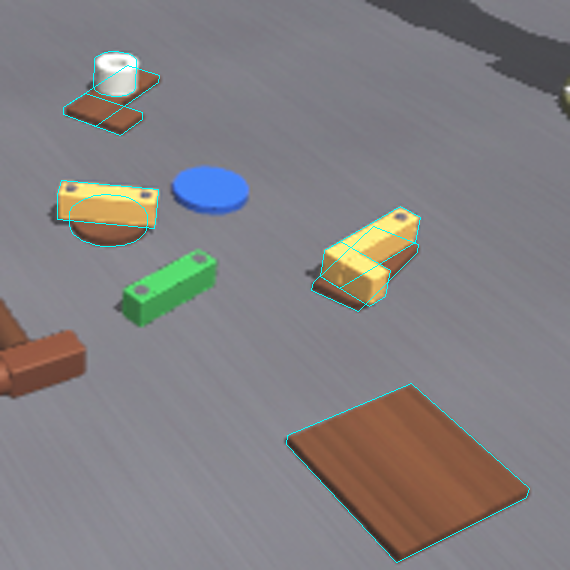

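The overlays sit on the parts and plates in both cameras. The plan is bar to spare, collar to round plate, hook to L plate, then bar to its own plate. I'll write a helper that prints the move values.

```bash
cat > plan.py <<'E'
import sys,numpy as np
from bench import ctrl
from scipy.spatial.transform import Rotation as Ro
# args: x,y,z(tcp mm),theta deg  waypoints ; prints per-call values
s=ctrl.get_state(); R=Ro.from_rotvec(s["tool_rot"]).as_matrix()
p=s["position"]*1000; th=np.degrees(np.arctan2(R[1,0],R[0,0]))
print("t",round(s["time"],2),"pos",np.round(p,1),"th",round(th,1),"tilt",np.round(R[2],3),"grip",round(s["grip_width"],3),round(s["grip_force"],1),"j7",round(s["joint_positions"][6],2))
for a in sys.argv[1:]:
    w=np.array(list(map(float,a.split(",")))); q,t=w[:3],w[3]
    dth=t-th
    n=int(max(1,np.ceil(abs(dth)/80),np.ceil(np.linalg.norm(q-p)/199)))
    for k in range(n):
        c,sn=np.cos(np.radians(th)),np.sin(np.radians(th)); d=(q-p)/n
        L=[c*d[0]+sn*d[1], sn*d[0]-c*d[1], -d[2]]
        print(a,f"[{k+1}/{n}]",np.round(np.array(L)/200,3),"yaw",round(-dth/n/180,3))
        p=p+d; th+=dth/n
E
python3 plan.py 621,-89,330,144 621,-89,193,144
```

```text
t 1.2 pos [ 220.9 -611.3  404.8] th 19.9 tilt [-0.  0. -1.] grip 1.004 0.0 j7 -0.06
621,-89,330,144 [1/4] [ 0.692 -0.444  0.093] yaw -0.172
621,-89,330,144 [2/4] [ 0.617 -0.018  0.07 ] yaw -0.172
621,-89,330,144 [3/4] [0.403 0.227 0.053] yaw -0.172
621,-89,330,144 [4/4] [0.171 0.302 0.039] yaw -0.172
621,-89,193,144 [1/2] [-0.013  0.52   0.402] yaw -0.0
621,-89,193,144 [2/2] [-0.007  0.26   0.201] yaw -0.0
```

```bash
sed -i 's|d=(q-p)/n$|d=(q-p)/(n-k)|' plan.py; python3 plan.py 621,-89,330,144 621,-89,193,144
```

```text
t 1.2 pos [ 220.9 -611.3  404.8] th 19.9 tilt [-0.  0. -1.] grip 1.004 0.0 j7 -0.06
621,-89,330,144 [1/4] [ 0.692 -0.444  0.093] yaw -0.172
621,-89,330,144 [2/4] [ 0.822 -0.024  0.093] yaw -0.172
621,-89,330,144 [3/4] [0.717 0.404 0.093] yaw -0.172
621,-89,330,144 [4/4] [0.406 0.715 0.093] yaw -0.172
621,-89,193,144 [1/1] [0.    0.    0.685] yaw -0.0
```

```bash
python3 -m jog '{"translation":[[0.346,-0.222,0.046],[0.692,-0.444,0.093],[0.692,-0.444,0.093],[0.692,-0.444,0.093]],"yaw":[-0.086,-0.172,-0.172,-0.172],"jaw":[0.3,0.3,0.3,0.3]}' 30
python3 -m jog '{"translation":[[0.411,-0.012,0.046],[0.822,-0.024,0.093],[0.822,-0.024,0.093],[0.822,-0.024,0.093]],"yaw":[-0.086,-0.172,-0.172,-0.172],"jaw":[0.3,0.3,0.3,0.3]}'
python3 -m jog '{"translation":[[0.359,0.202,0.046],[0.717,0.404,0.093],[0.717,0.404,0.093],[0.717,0.404,0.093]],"yaw":[-0.086,-0.172,-0.172,-0.172],"jaw":[0.3,0.3,0.3,0.3]}'
python3 -m jog '{"translation":[[0.203,0.357,0.046],[0.406,0.715,0.093],[0.406,0.715,0.093],[0.406,0.715,0.093]],"yaw":[-0.086,-0.172,-0.172,-0.172],"jaw":[0.3,0.3,0.3,0.3]}'
python3 plan.py 621,-89,330,144 621,-89,193,144
```

```text
time: 1.7
position: [0.3241, -0.4774, 0.3862]
tool_rot: [-2.832, -1.359, -0.002]
ft_force: [-1.3, -0.4, 0.1]
grip_width: 0.716
grip_force: 0.0
time: 2.2
position: [0.4229, -0.3479, 0.3676]
tool_rot: [-2.37, -2.062, -0.001]
ft_force: [-0.6, -1.4, -0.0]
grip_width: 0.701
grip_force: 0.0
time: 2.7
position: [0.5227, -0.2184, 0.3488]
tool_rot: [-1.736, -2.618, -0.002]
ft_force: [-0.1, -1.3, -0.6]
grip_width: 0.699
grip_force: 0.0
time: 3.2
position: [0.6228, -0.0891, 0.3297]
tool_rot: [-0.978, -2.985, -0.002]
ft_force: [-0.8, -0.1, -0.7]
grip_width: 0.699
grip_force: 0.0
t 3.2 pos [622.8 -89.1 329.7] th 143.7 tilt [ 0.001  0.001 -1.   ] grip 0.699 0.0 j7 0.85
621,-89,330,144 [1/1] [ 0.008 -0.005 -0.002] yaw -0.002
621,-89,193,144 [1/1] [0.    0.    0.685] yaw -0.0
```

```bash
python3 -m jog '{"translation":[[0,0,0.2],[0,0,0.4],[0,0,0.55],[0,0,0.65],[0,0,0.685],[0,0,0.685],[0,0,0.685]],"yaw":[0,0,0,0,0,0,0],"jaw":[0.3,0.3,0.3,0.3,0.3,0.3,0.3]}'
python3 -m jog '{"translation":[[0,0,0],[0,0,0],[0,0,0],[0,0,0],[0,0,0],[0,0,0]],"yaw":[0,0,0,0,0,0],"jaw":[1,1,1,1,1,1]}' 35
python3 plan.py 621,-89,300,144 582,250,300,90 582,250,195,90
```

```text
time: 4.08
position: [0.6226, -0.0899, 0.1947]
tool_rot: [0.978, 2.983, 0.0]
ft_force: [-0.5, 0.2, 0.6]
grip_width: 0.697
grip_force: 0.0
time: 4.82
position: [0.6219, -0.0897, 0.1933]
tool_rot: [-0.978, -2.985, 0.0]
ft_force: [0.2, 0.1, 0.7]
grip_width: 0.254
grip_force: 34.9
t 4.83 pos [621.9 -89.7 193.3] th 143.7 tilt [ 0. -0. -1.] grip 0.254 34.9 j7 0.79
621,-89,300,144 [1/1] [ 0.006  0.    -0.533] yaw -0.002
582,250,300,90 [1/2] [ 0.577  0.628 -0.   ] yaw 0.15
582,250,300,90 [2/2] [ 0.799  0.298 -0.   ] yaw 0.15
582,250,195,90 [1/1] [0.    0.    0.525] yaw -0.0
```

```bash
python3 -m jog '{"translation":[[0,0,-0.05],[0,0,-0.15],[0,0,-0.3],[0,0,-0.45],[0,0,-0.533],[0,0,-0.533]],"yaw":[0,0,0,0,0,0],"jaw":[1,1,1,1,1,1]}'
python3 -m jog '{"translation":[[0.07,0.08,0],[0.19,0.21,0],[0.34,0.37,0],[0.48,0.52,0],[0.55,0.6,0],[0.577,0.628,0],[0.577,0.628,0]],"yaw":[0.02,0.05,0.09,0.12,0.14,0.15,0.15],"jaw":[1,1,1,1,1,1,1]}'
python3 -m jog '{"translation":[[0.1,0.04,0],[0.28,0.1,0],[0.48,0.18,0],[0.65,0.24,0],[0.76,0.28,0],[0.799,0.298,0],[0.799,0.298,0],[0.799,0.298,0]],"yaw":[0.02,0.05,0.09,0.12,0.14,0.15,0.15,0.15],"jaw":[1,1,1,1,1,1,1,1]}'
python3 plan.py 582,250,194,90
```

```text
time: 5.58
position: [0.6223, -0.0896, 0.3017]
tool_rot: [0.977, 2.982, 0.0]
ft_force: [0.2, 0.3, -5.2]
grip_width: 0.248
grip_force: 34.9
time: 6.45
position: [0.6025, 0.0808, 0.2985]
tool_rot: [-1.644, -2.675, 0.002]
ft_force: [-0.6, 0.2, -4.1]
grip_width: 0.252
grip_force: 34.9
time: 7.45
position: [0.5851, 0.2479, 0.2993]
tool_rot: [2.228, 2.215, -0.002]
ft_force: [0.7, -0.0, -4.5]
grip_width: 0.25
grip_force: 34.9
t 7.45 pos [585.1 247.9 299.3] th 89.7 tilt [-0.001 -0.001 -1.   ] grip 0.25 34.9 j7 -0.63
582,250,194,90 [1/1] [ 0.011 -0.015  0.526] yaw -0.002
```

```bash
python3 -m jog '{"translation":[[0.01,-0.01,0.1],[0.01,-0.01,0.25],[0.01,-0.01,0.4],[0.01,-0.01,0.48],[0.01,-0.01,0.515],[0.01,-0.01,0.529],[0.01,-0.01,0.529]],"yaw":[0,0,0,0,0,0,0],"jaw":[1,1,1,1,1,1,1]}'
python3 -m jog '{"translation":[[0,0,0],[0,0,0],[0,0,0],[0,0,0]],"yaw":[0,0,0,0],"jaw":[0.4,0.4,0.4,0.4]}'
python3 -m jog '{"translation":[[0,0,-0.2],[0,0,-0.45],[0,0,-0.68],[0,0,-0.68],[0,0,-0.68]],"yaw":[0,0,0,0,0],"jaw":[0.4,0.2,0.2,0.2,0.2]}'
python3 plan.py 497,-299,330,60  497,-299,194,60
```

```text
time: 8.32
position: [0.583, 0.2516, 0.1949]
tool_rot: [2.227, 2.215, 0.002]
ft_force: [0.2, -0.9, -4.6]
grip_width: 0.248
grip_force: 34.9
time: 8.82
position: [0.5828, 0.2515, 0.1945]
tool_rot: [2.227, 2.216, 0.001]
ft_force: [-0.2, -0.0, 0.1]
grip_width: 0.571
grip_force: 0.0
time: 9.45
position: [0.5825, 0.2512, 0.3297]
tool_rot: [2.227, 2.216, -0.001]
ft_force: [-0.1, 0.5, -0.9]
grip_width: 0.793
grip_force: 0.0
t 9.45 pos [582.5 251.2 329.7] th 89.7 tilt [-0.001 -0.    -1.   ] grip 0.793 0.0 j7 -0.63
497,-299,330,60 [1/3] [-0.918 -0.138 -0.   ] yaw 0.055
497,-299,330,60 [2/3] [-0.928  0.022 -0.   ] yaw 0.055
497,-299,330,60 [3/3] [-0.91   0.181 -0.   ] yaw 0.055
497,-299,194,60 [1/1] [0.   0.   0.68] yaw -0.0
```

```bash
python3 -m jog '{"translation":[[-0.3,-0.046,0],[-0.61,-0.092,0],[-0.918,-0.138,0],[-0.918,-0.138,0],[-0.918,-0.138,0]],"yaw":[0,0,0,0,0],"jaw":[0.2,0.2,0.2,0.2,0.2]}' 
python3 -m jog '{"translation":[[-0.3,-0.046,0],[-0.61,-0.092,0],[-0.918,-0.138,0],[-0.918,-0.138,0],[-0.918,-0.138,0]],"yaw":[0,0,0,0,0],"jaw":[0.2,0.2,0.2,0.2,0.2]}' 
python3 plan.py 497.3,-299.3,330,110  497,-299,194,110
```

```text
time: 10.07
position: [0.5537, 0.0679, 0.3289]
tool_rot: [-2.227, -2.214, 0.002]
ft_force: [0.0, 0.3, -0.2]
grip_width: 0.801
grip_force: 0.0
time: 10.7
position: [0.5261, -0.1136, 0.3295]
tool_rot: [-2.223, -2.217, -0.001]
ft_force: [0.3, 1.4, -0.3]
grip_width: 0.801
grip_force: 0.0
t 10.7 pos [ 526.1 -113.6  329.5] th 89.9 tilt [ 0.002 -0.001 -1.   ] grip 0.801 0.0 j7 0.1
497.3,-299.3,330,110 [1/1] [-0.929 -0.141 -0.002] yaw -0.112
497,-299,194,110 [1/1] [ 0.002 -0.001  0.68 ] yaw -0.0
```

```bash
python3 -m jog '{"translation":[[-0.3,-0.046,0],[-0.61,-0.092,0],[-0.929,-0.141,0],[-0.929,-0.141,0],[-0.929,-0.141,0],[-0.929,-0.141,0]],"yaw":[-0.05,-0.1,-0.112,-0.112,-0.112,-0.112],"jaw":[0.2,0.2,0.2,0.2,0.2,0.2]}' 
python3 plan.py 497.3,-299.3,330,110  497.3,-299.3,194,110
python3 -m jog '{"translation":[[0,0,0.2],[0,0,0.4],[0,0,0.55],[0,0,0.65],[0,0,0.675],[0,0,0.675],[0,0,0.675]],"yaw":[0,0,0,0,0,0,0],"jaw":[0.2,0.2,0.2,0.2,0.2,0.2,0.2]}'
python3 -m jog '{"translation":[[0,0,0],[0,0,0],[0,0,0],[0,0,0],[0,0,0]],"yaw":[0,0,0,0,0],"jaw":[1,1,1,1,1]}' 15
python3 plan.py 619.7,-89.3,300,110
```

```text
time: 11.45
position: [0.4979, -0.2981, 0.3301]
tool_rot: [-1.798, -2.576, -0.002]
ft_force: [0.5, -0.3, 0.4]
grip_width: 0.801
grip_force: 0.0
t 11.45 pos [ 497.9 -298.1  330.1] th 110.2 tilt [ 0.001  0.001 -1.   ] grip 0.801 0.0 j7 0.77
497.3,-299.3,330,110 [1/1] [-0.005 -0.005  0.   ] yaw 0.001
497.3,-299.3,194,110 [1/1] [0.   0.   0.68] yaw -0.0
time: 12.32
position: [0.4971, -0.3014, 0.1965]
tool_rot: [1.803, 2.569, -0.0]
ft_force: [0.1, -0.5, 0.5]
grip_width: 0.802
grip_force: 0.0
time: 12.95
position: [0.4966, -0.3012, 0.1954]
tool_rot: [1.805, 2.571, -0.0]
ft_force: [-0.1, -0.2, 1.5]
grip_width: 0.495
grip_force: 15.0
t 12.95 pos [ 496.6 -301.2  195.4] th 109.9 tilt [-0.  0. -1.] grip 0.495 15.0 j7 0.73
619.7,-89.3,300,110 [1/2] [ 0.394  0.47  -0.262] yaw -0.0
619.7,-89.3,300,110 [2/2] [ 0.393  0.47  -0.262] yaw -0.0
```

```bash
python3 -m jog '{"translation":[[0,0,-0.05],[0,0,-0.15],[0,0,-0.3],[0,0,-0.45],[0,0,-0.53],[0,0,-0.53]],"yaw":[0,0,0,0,0,0],"jaw":[1,1,1,1,1,1]}'
python3 -m jog '{"translation":[[0.08,0.09,0],[0.2,0.24,0],[0.35,0.42,0],[0.53,0.63,0],[0.68,0.81,0],[0.75,0.9,0],[0.777,0.94,0],[0.777,0.94,0]],"yaw":[0,0,0,0,0,0,0,0],"jaw":[1,1,1,1,1,1,1,1]}'
python3 -m jog '{"translation":[[0,0,0],[0,0,0]],"yaw":[0,0],"jaw":[1,1]}'
python3 plan.py 620,-90.8,196.3,110
```

```text
time: 13.7
position: [0.4969, -0.3014, 0.3029]
tool_rot: [1.803, 2.569, -0.0]
ft_force: [0.6, 0.7, -1.2]
grip_width: 0.497
grip_force: 15.0
time: 14.7
position: [0.6202, -0.0913, 0.3001]
tool_rot: [-1.804, -2.57, 0.002]
ft_force: [-0.3, -1.4, -0.6]
grip_width: 0.496
grip_force: 15.0
time: 14.95
position: [0.62, -0.0927, 0.3011]
tool_rot: [1.808, 2.569, -0.001]
ft_force: [0.4, 0.7, 0.0]
grip_width: 0.493
grip_force: 15.0
t 14.95 pos [620.  -92.7 301.1] th 109.7 tilt [-0.001 -0.001 -1.   ] grip 0.493 15.0 j7 0.32
620,-90.8,196.3,110 [1/1] [0.009 0.003 0.524] yaw -0.001
```

Lower, release, go up, and look.

```bash
python3 -m jog '{"translation":[[0.008,0,0.1],[0.008,0,0.25],[0.008,0,0.4],[0.008,0,0.48],[0.008,0,0.51],[0.008,0,0.525],[0.008,0,0.525]],"yaw":[0,0,0,0,0,0,0],"jaw":[1,1,1,1,1,1,1]}'
python3 -m jog '{"translation":[[0,0,0],[0,0,0],[0,0,0],[0,0,0]],"yaw":[0,0,0,0],"jaw":[0.2,0.2,0.2,0.2]}'
python3 -m jog '{"translation":[[0,0,-0.2],[0,0,-0.45],[0,0,-0.68],[0,0,-0.68],[0,0,-0.68]],"yaw":[0,0,0,0,0],"jaw":[0.2,0.2,0.2,0.3,0.3]}'
python3 plan.py 463.5,64,330,12.2  463.5,64,193,12.2
```

```text
time: 15.82
position: [0.6203, -0.0897, 0.1969]
tool_rot: [1.804, 2.57, 0.001]
ft_force: [-0.1, 0.6, -1.0]
grip_width: 0.494
grip_force: 15.0
time: 16.32
position: [0.6199, -0.0896, 0.1963]
tool_rot: [1.805, 2.571, -0.0]
ft_force: [-0.0, 0.1, 0.2]
grip_width: 0.784
grip_force: 0.0
time: 16.95
position: [0.6196, -0.0897, 0.3317]
tool_rot: [-1.805, -2.571, 0.001]
ft_force: [-0.0, -0.5, -0.2]
grip_width: 0.712
grip_force: 0.0
t 16.95 pos [619.6 -89.7 331.7] th 109.9 tilt [-0.    -0.001 -1.   ] grip 0.712 0.0 j7 0.32
463.5,64,330,12.2 [1/2] [ 0.494 -0.237  0.004] yaw 0.271
463.5,64,330,12.2 [2/2] [ 0.147 -0.528  0.004] yaw 0.271
463.5,64,193,12.2 [1/1] [0.    0.    0.685] yaw 0.0
```

```bash
python3 -m jog '{"translation":[[0.16,-0.08,0.004],[0.33,-0.16,0.004],[0.494,-0.237,0.004],[0.494,-0.237,0.004],[0.494,-0.237,0.004],[0.494,-0.237,0.004],[0.494,-0.237,0.004]],"yaw":[0.05,0.1,0.15,0.2,0.25,0.271,0.271],"jaw":[0.3,0.3,0.3,0.3,0.3,0.3,0.3]}'
python3 -m jog '{"translation":[[0.05,-0.17,0.004],[0.1,-0.35,0.004],[0.147,-0.528,0.004],[0.147,-0.528,0.004],[0.147,-0.528,0.004],[0.147,-0.528,0.004],[0.147,-0.528,0.004]],"yaw":[0.05,0.1,0.15,0.2,0.25,0.271,0.271],"jaw":[0.3,0.3,0.3,0.3,0.3,0.3,0.3]}'
python3 -m jog '{"translation":[[0,0,0],[0,0,0]],"yaw":[0,0],"jaw":[0.3,0.3]}'
python3 plan.py 463.5,64,330,12.2  463.5,64,193,12.2
python3 - <<'E'
from bench import ctrl
from h import *
T=ctrl.get_image("top");M=masks(T);z=np.zeros_like(M[0])
import json
F=json.load(open("fit.json"))
for n,k,uv,top,ys in(("bar",0,(169,226),.034,[0,1.57]),("collar",2,(314,210),.038,[0])):
    m=M[k].astype(float); print(n,*[np.round(v,4) for v in fit([T],n,[m],[z],uv,ys,r=30,top=top)])
overlay(T,{k:F[k] for k in("round","spare","hook")},(135,170,300,150),2.66,"pics/ov1.png")
E
```

```text
time: 17.82
position: [0.5412, -0.0129, 0.3297]
tool_rot: [-2.704, -1.597, 0.004]
ft_force: [-0.3, -0.3, 0.1]
grip_width: 0.702
grip_force: 0.0
time: 18.7
position: [0.4632, 0.0638, 0.3298]
tool_rot: [-3.123, -0.34, 0.002]
ft_force: [-0.5, -0.2, -0.1]
grip_width: 0.7
grip_force: 0.0
time: 18.95
position: [0.4635, 0.0639, 0.3303]
tool_rot: [-3.123, -0.338, 0.001]
ft_force: [-0.5, 0.2, -0.5]
grip_width: 0.701
grip_force: 0.0
t 18.95 pos [463.5  63.9 330.3] th 12.4 tilt [-0. -0. -1.] grip 0.701 0.0 j7 -1.55
463.5,64,330,12.2 [1/1] [ 0.    -0.     0.002] yaw 0.001
463.5,64,193,12.2 [1/1] [0.    0.    0.685] yaw -0.0
bar [0.584  0.2534 1.6273] 100.0588
collar [ 0.6204 -0.0872 -0.1227] 14.6118
```

View pics/ov1.png

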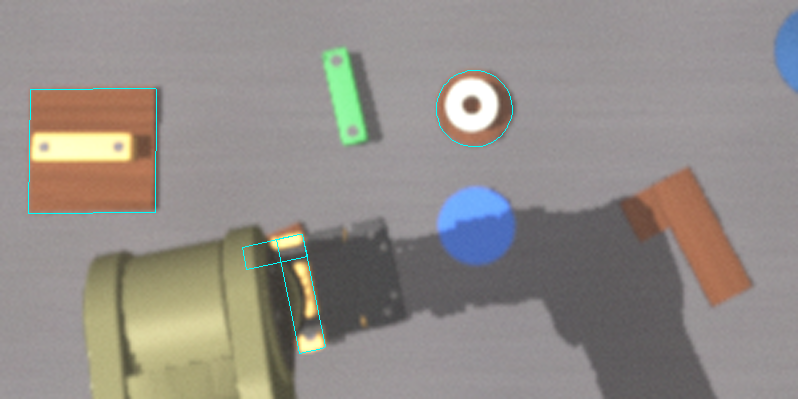

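The bar is on the spare plate; its apparent shift of about 12 px to the left is the parallax of its height. The collar is inside the round plate. Next, the hook.

```bash
python3 -m jog '{"translation":[[0,0,0.2],[0,0,0.4],[0,0,0.55],[0,0,0.65],[0,0,0.685],[0,0,0.685],[0,0,0.685]],"yaw":[0,0,0,0,0,0,0],"jaw":[0.3,0.3,0.3,0.3,0.3,0.3,0.3]}'
python3 -m jog '{"translation":[[0,0,0],[0,0,0],[0,0,0],[0,0,0],[0,0,0],[0,0,0]],"yaw":[0,0,0,0,0,0],"jaw":[1,1,1,1,1,1]}' 50
python3 -m jog '{"translation":[[0,0,-0.05],[0,0,-0.15],[0,0,-0.3],[0,0,-0.45],[0,0,-0.53],[0,0,-0.53]],"yaw":[0,0,0,0,0,0],"jaw":[1,1,1,1,1,1]}'
python3 - <<'E'
import json,numpy as np
x,y,t=json.load(open("fit.json"))["hookp"]
for o in((0,-.015),(.007,-.015)): print(x+np.cos(t)*o[0]-np.sin(t)*o[1],y+np.sin(t)*o[0]+np.cos(t)*o[1])
E
python3 plan.py 510.2,-287.8,300,27.5
```

```text
time: 19.88
position: [0.4641, 0.064, 0.1945]
tool_rot: [3.123, 0.337, 0.003]
ft_force: [-0.5, 0.0, -0.3]
grip_width: 0.701
grip_force: 0.0
time: 20.62
position: [0.4636, 0.0636, 0.1935]
tool_rot: [3.123, 0.336, -0.0]
ft_force: [-0.1, -2.0, 1.1]
grip_width: 0.228
grip_force: 50.0
time: 21.38
position: [0.4636, 0.0641, 0.3001]
tool_rot: [3.123, 0.337, 0.002]
ft_force: [0.5, 0.2, -5.8]
grip_width: 0.225
grip_force: 50.0
0.5040489408330677 -0.2911455334455839
0.5102589337339757 -0.28791505543595863
t 21.38 pos [463.6  64.1 300.1] th 12.3 tilt [ 0.001  0.    -1.   ] grip 0.225 50.0 j7 -1.56
510.2,-287.8,300,27.5 [1/2] [-0.074  0.884  0.   ] yaw -0.042
510.2,-287.8,300,27.5 [2/2] [-0.19   0.867  0.   ] yaw -0.042
```

```bash
python3 -m jog '{"translation":[[-0.007,0.09,0],[-0.02,0.24,0],[-0.034,0.42,0],[-0.05,0.6,0],[-0.065,0.76,0],[-0.072,0.85,0],[-0.074,0.884,0],[-0.074,0.884,0]],"yaw":[0,-0.01,-0.02,-0.03,-0.04,-0.042,-0.042,-0.042],"jaw":[1,1,1,1,1,1,1,1]}'
python3 -m jog '{"translation":[[-0.02,0.09,0],[-0.05,0.24,0],[-0.09,0.42,0],[-0.13,0.6,0],[-0.165,0.76,0],[-0.185,0.84,0],[-0.19,0.867,0],[-0.19,0.867,0]],"yaw":[0,-0.01,-0.02,-0.03,-0.04,-0.042,-0.042,-0.042],"jaw":[1,1,1,1,1,1,1,1]}'
python3 -m jog '{"translation":[[0,0,0],[0,0,0]],"yaw":[0,0],"jaw":[1,1]}'
python3 plan.py 510.2,-287.8,194.2,27.6
```

```text
time: 22.38
position: [0.4864, -0.1116, 0.2984]
tool_rot: [-3.093, -0.541, 0.003]
ft_force: [-0.2, 0.8, -6.5]
grip_width: 0.23
grip_force: 50.0
time: 23.38
position: [0.5102, -0.2869, 0.2994]
tool_rot: [-3.051, -0.746, 0.0]
ft_force: [0.8, 0.7, -5.3]
grip_width: 0.225
grip_force: 50.0
time: 23.62
position: [0.5102, -0.2868, 0.2997]
tool_rot: [-3.051, -0.747, -0.0]
ft_force: [-0.0, 0.3, -5.5]
grip_width: 0.229
grip_force: 50.0
t 23.62 pos [ 510.2 -286.8  299.7] th 27.5 tilt [ 0. -0. -1.] grip 0.229 50.0 j7 -0.67
510.2,-287.8,194.2,27.6 [1/1] [-0.002  0.004  0.527] yaw -0.0
```

```bash
python3 -m jog '{"translation":[[0,0.004,0.1],[0,0.004,0.25],[0,0.004,0.4],[0,0.004,0.48],[0,0.004,0.515],[0,0.004,0.53],[0,0.004,0.53]],"yaw":[0,0,0,0,0,0,0],"jaw":[1,1,1,1,1,1,1]}'
python3 -m jog '{"translation":[[0,0,0],[0,0,0],[0,0,0],[0,0,0]],"yaw":[0,0,0,0],"jaw":[0.5,0.5,0.5,0.5]}'
python3 -m jog '{"translation":[[0,0,-0.2],[0,0,-0.45],[0,0,-0.68],[0,0,-0.68],[0,0,-0.68]],"yaw":[0,0,0,0,0],"jaw":[0.5,0.3,0.3,0.3,0.3]}'
python3 plan.py 582.5,251,330,90  582.5,251,193,90
```

```text
time: 24.5
position: [0.5108, -0.2888, 0.1944]
tool_rot: [3.051, 0.745, 0.002]
ft_force: [0.1, 0.7, -4.8]
grip_width: 0.225
grip_force: 50.0
time: 25.0
position: [0.5105, -0.2887, 0.194]
tool_rot: [3.051, 0.745, 0.001]
ft_force: [-0.2, 0.7, 0.3]
grip_width: 0.486
grip_force: 0.0
time: 25.62
position: [0.5101, -0.2885, 0.3292]
tool_rot: [-3.052, -0.745, 0.001]
ft_force: [-0.5, 0.4, -0.8]
grip_width: 0.694
grip_force: 0.0
t 25.62 pos [ 510.1 -288.5  329.2] th 27.4 tilt [-0. -0. -1.] grip 0.694 0.0 j7 -0.67
582.5,251,330,90 [1/3] [ 0.521 -0.743 -0.001] yaw -0.116
582.5,251,330,90 [2/3] [ 0.752 -0.508 -0.001] yaw -0.116
582.5,251,330,90 [3/3] [ 0.883 -0.207 -0.001] yaw -0.116
582.5,251,193,90 [1/1] [0.    0.    0.685] yaw -0.0
```

```bash
python3 -m jog '{"translation":[[0.17,-0.25,0],[0.35,-0.5,0],[0.521,-0.743,0],[0.521,-0.743,0],[0.521,-0.743,0]],"yaw":[-0.04,-0.08,-0.116,-0.116,-0.116],"jaw":[0.3,0.3,0.3,0.3,0.3]}'
python3 -m jog '{"translation":[[0.25,-0.17,0],[0.5,-0.34,0],[0.752,-0.508,0],[0.752,-0.508,0],[0.752,-0.508,0]],"yaw":[-0.04,-0.08,-0.116,-0.116,-0.116],"jaw":[0.3,0.3,0.3,0.3,0.3]}'
python3 -m jog '{"translation":[[0.29,-0.07,0],[0.58,-0.14,0],[0.883,-0.207,0],[0.883,-0.207,0],[0.883,-0.207,0],[0.883,-0.207,0],[0.883,-0.207,0]],"yaw":[-0.04,-0.08,-0.116,-0.116,-0.116,-0.116,-0.116],"jaw":[0.3,0.3,0.3,0.3,0.3,0.3,0.3]}'
python3 plan.py 582.5,251,330,90  582.5,251,193,90
```

```text
time: 26.25
position: [0.5339, -0.1092, 0.3281]
tool_rot: [-2.866, -1.285, 0.004]
ft_force: [0.5, -0.8, 0.1]
grip_width: 0.7
grip_force: 0.0
time: 26.88
position: [0.5587, 0.069, 0.3286]
tool_rot: [2.589, 1.78, -0.003]
ft_force: [-0.3, -0.4, 0.1]
grip_width: 0.701
grip_force: 0.0
time: 27.75
position: [0.5832, 0.2488, 0.3296]
tool_rot: [2.223, 2.218, -0.001]
ft_force: [0.5, -0.4, 0.4]
grip_width: 0.701
grip_force: 0.0
t 27.75 pos [583.2 248.8 329.6] th 89.9 tilt [-0.001  0.    -1.   ] grip 0.701 0.0 j7 -0.63
582.5,251,330,90 [1/1] [ 0.011 -0.003 -0.002] yaw -0.001
582.5,251,193,90 [1/1] [0.    0.    0.685] yaw -0.0
```

```bash
python3 -m jog '{"translation":[[0.01,0,0.2],[0.01,0,0.4],[0.01,0,0.55],[0.01,0,0.65],[0.01,0,0.683],[0.01,0,0.683],[0.01,0,0.683]],"yaw":[0,0,0,0,0,0,0],"jaw":[0.3,0.3,0.3,0.3,0.3,0.3,0.3]}'
python3 -m jog '{"translation":[[0,0,0],[0,0,0],[0,0,0],[0,0,0],[0,0,0],[0,0,0]],"yaw":[0,0,0,0,0,0],"jaw":[1,1,1,1,1,1]}' 35
python3 -m jog '{"translation":[[0,0,-0.05],[0,0,-0.15],[0,0,-0.3],[0,0,-0.45],[0,0,-0.53],[0,0,-0.53]],"yaw":[0,0,0,0,0,0],"jaw":[1,1,1,1,1,1]}'
python3 plan.py 461.5,66.2,300,22.6
python3 - <<'E'
from bench import ctrl
from h import *
import json
F=json.load(open("fit.json"))
T=ctrl.get_image("top");Sc=ctrl.get_image("scene");z=np.zeros((400,640),bool);ys=np.linspace(-np.pi,np.pi,8,endpoint=False)
for tag,im in(("top",T),("scene",Sc)):
    M=masks(im)
    for n,k,w,yy in(("hook",0,(.504,-.291,.034),[.48]),("collar",2,(.62,-.089,.038),[0]),("barp",1,(.4615,.0662,.008),[.39])):
        uv=proj(im,np.array([w]))[0]; p,f=fit([im],n,[M[k].astype(float)],[z],uv,yy,r=30,top=w[2]); print(tag,n,np.round(p,4),round(f))
overlay(T,{k:F[k] for k in("round","spare","hookp","barp")},(135,170,300,150),2.66,"pics/ov2.png")
E
```

```text
time: 28.62
position: [0.5831, 0.2533, 0.1943]
tool_rot: [2.219, 2.222, 0.003]
ft_force: [0.8, -0.3, 0.9]
grip_width: 0.696
grip_force: 0.0
time: 29.38
position: [0.5827, 0.2529, 0.1929]
tool_rot: [2.22, 2.223, 0.0]
ft_force: [-0.6, -0.3, 0.5]
grip_width: 0.245
grip_force: 35.0
time: 30.12
position: [0.5828, 0.2532, 0.3006]
tool_rot: [2.219, 2.222, 0.004]
ft_force: [-0.4, 0.8, -4.4]
grip_width: 0.248
grip_force: 35.0
t 30.12 pos [582.8 253.2 300.6] th 90.1 tilt [ 0.001  0.003 -1.   ] grip 0.248 35.0 j7 -0.64
461.5,66.2,300,22.6 [1/2] [-0.467 -0.304  0.001] yaw 0.187
461.5,66.2,300,22.6 [2/2] [-0.557  0.007  0.001] yaw 0.187
top hook [ 0.5061 -0.2937  0.4769] 116
top collar [ 0.6202 -0.0871  0.1717] 15
top barp [0.4619 0.0656 0.3829] 36
scene hook [ 0.5041 -0.2901  0.4722] 18
scene collar [ 0.6179 -0.0857  0.107 ] 59
scene barp [0.4768 0.0546 0.8143] 370
```

View pics/ov2.png

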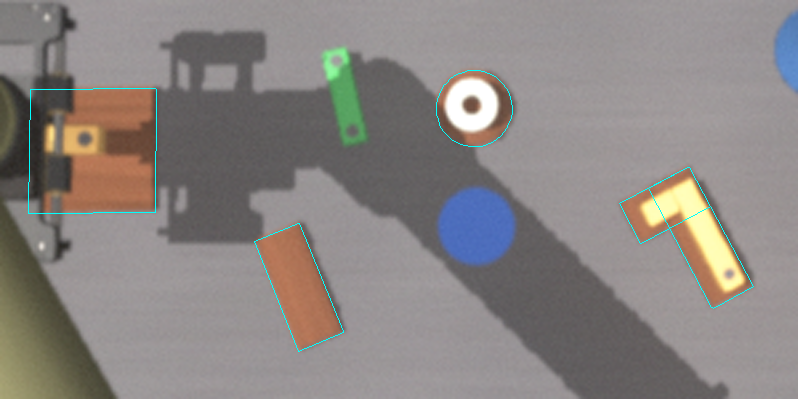

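The hook and collar lie inside their outlines, and the bare bar plate is confirmed at (462, 66) mm, 22°. Next, carry the bar there.

```bash
python3 -m jog '{"translation":[[-0.05,-0.03,0],[-0.14,-0.09,0],[-0.25,-0.16,0],[-0.36,-0.235,0],[-0.44,-0.285,0],[-0.467,-0.304,0],[-0.467,-0.304,0],[-0.467,-0.304,0]],"yaw":[0.02,0.05,0.09,0.13,0.165,0.187,0.187,0.187],"jaw":[1,1,1,1,1,1,1,1]}'
python3 -m jog '{"translation":[[-0.05,0,0],[-0.15,0,0],[-0.28,0,0],[-0.42,0,0],[-0.52,0.005,0],[-0.555,0.007,0],[-0.555,0.007,0],[-0.555,0.007,0]],"yaw":[0.02,0.05,0.09,0.13,0.165,0.189,0.189,0.189],"jaw":[1,1,1,1,1,1,1,1]}'
python3 -m jog '{"translation":[[0,0,0],[0,0,0]],"yaw":[0,0],"jaw":[1,1]}'
python3 plan.py 461.8,65.8,193.5,22.1
```

```text
time: 31.22
position: [0.5217, 0.1598, 0.2982]
tool_rot: [-2.767, -1.487, 0.001]
ft_force: [-0.4, 0.3, -4.9]
grip_width: 0.251
grip_force: 35.0
time: 32.22
position: [0.4619, 0.067, 0.2989]
tool_rot: [-3.081, -0.614, -0.0]
ft_force: [0.1, 0.2, -5.0]
grip_width: 0.247
grip_force: 35.0
time: 32.48
position: [0.4617, 0.0666, 0.2988]
tool_rot: [-3.081, -0.612, 0.0]
ft_force: [-0.0, 0.8, -5.0]
grip_width: 0.248
grip_force: 35.0
t 32.48 pos [461.7  66.6 298.8] th 22.5 tilt [-0. -0. -1.] grip 0.248 35.0 j7 -1.39
461.8,65.8,193.5,22.1 [1/1] [-0.001  0.004  0.527] yaw 0.002
```

```bash
python3 -m jog '{"translation":[[0,0.004,0.1],[0,0.004,0.25],[0,0.004,0.4],[0,0.004,0.48],[0,0.004,0.515],[0,0.004,0.527],[0,0.004,0.527]],"yaw":[0.002,0.002,0.002,0.002,0.002,0.002,0.002],"jaw":[1,1,1,1,1,1,1]}'
python3 -m jog '{"translation":[[0,0,0],[0,0,0],[0,0,0],[0,0,0]],"yaw":[0,0,0,0],"jaw":[0.4,0.4,0.4,0.4]}'
python3 -m jog '{"translation":[[0,0,-0.2],[0,0,-0.45],[0,0,-0.7],[0,0,-0.7],[0,0,-0.7]],"yaw":[0,0,0,0,0],"jaw":[0.4,0.4,0.4,0.4,0.4]}'
python3 plan.py 582,251,400,22
```

```text
time: 33.35
position: [0.4624, 0.0656, 0.1942]
tool_rot: [3.083, 0.6, 0.002]
ft_force: [-0.5, 0.2, -4.2]
grip_width: 0.252
grip_force: 35.0
time: 33.85
position: [0.4621, 0.0655, 0.1938]
tool_rot: [3.083, 0.6, 0.001]
ft_force: [-0.3, -0.4, -0.4]
grip_width: 0.573
grip_force: 0.0
time: 34.48
position: [0.4617, 0.0654, 0.3331]
tool_rot: [3.083, 0.6, -0.001]
ft_force: [-0.6, -0.3, -0.7]
grip_width: 0.597
grip_force: 0.0
t 34.48 pos [461.7  65.4 333.1] th 22.0 tilt [-0.  0. -1.] grip 0.597 0.0 j7 -1.38
582,251,400,22 [1/2] [ 0.453 -0.317 -0.167] yaw 0.0
582,251,400,22 [2/2] [ 0.453 -0.317 -0.167] yaw 0.0
```

```bash
python3 -m jog '{"translation":[[0.2,-0.15,-0.08],[0.45,-0.32,-0.17],[0.65,-0.47,-0.25],[0.9,-0.63,-0.33],[0.9,-0.63,-0.33],[0.9,-0.63,-0.33],[0.9,-0.63,-0.33]],"yaw":[0,0,0,0,0,0,0],"jaw":[0.4,0.4,0.4,0.4,0.4,0.4,0.4]}'
python3 - <<'E'
from bench import ctrl
from h import *
import json
F=json.load(open("fit.json")); F["barp"]=[.4618,.0658,.385]
T=ctrl.get_image("top");Sc=ctrl.get_image("scene");z=np.zeros((400,640),bool)
for tag,im in(("top",T),("scene",Sc)):
    M=masks(im)
    for n,k,w,yy in(("hook",0,(.504,-.291,.034),[.48]),("collar",2,(.62,-.089,.038),[0]),("bar",0,(.4615,.0662,.034),[.39])):
        uv=proj(im,np.array([w]))[0]; p,f=fit([im],n,[M[k].astype(float)],[z],uv,yy,r=30,top=w[2]); print(tag,n,np.round(p,4),round(f))
it={k:F[k] for k in("round","hookp","barp")}
overlay(T,it,(135,130,320,170),2.5,"pics/fin.png"); overlay(Sc,it,(240,150,200,180),3,"pics/finsc.png")
E
```

```text
time: 35.35
position: [0.5812, 0.2483, 0.3984]
tool_rot: [3.083, 0.597, -0.003]
ft_force: [-0.1, 0.1, 0.3]
grip_width: 0.599
grip_force: 0.0
top hook [ 0.5061 -0.2938  0.477 ] 116
top collar [ 0.6204 -0.088   0.1095] 27
top bar [0.4609 0.0658 0.3731] 65
scene hook [ 0.504  -0.2902  0.4715] 18
scene collar [ 0.598  -0.1235  1.3476] 186
scene bar [0.461  0.0672 0.3849] 19
```

View pics/fin.png

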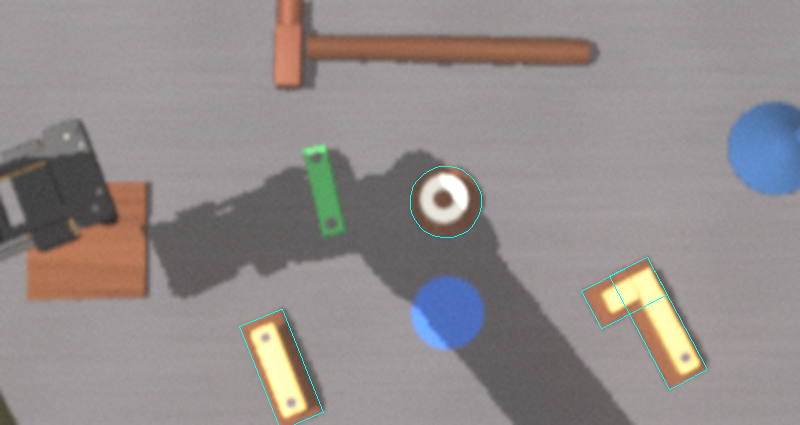

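View pics/finsc.png

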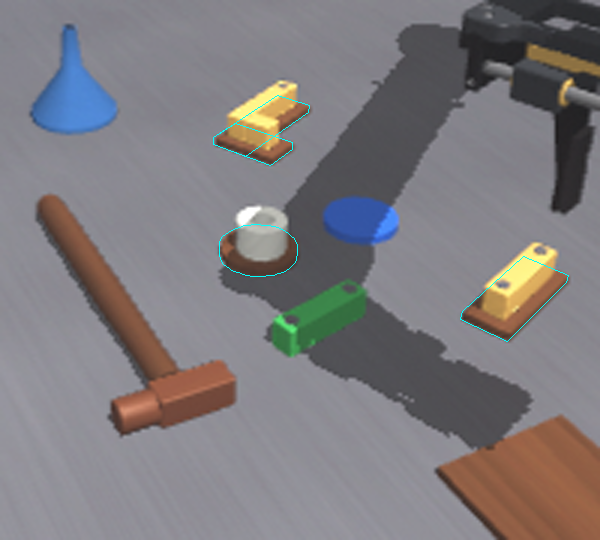

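The final views show all three parts flat inside their own outlines, each within about 3 mm of its centre. The bystanders and look-alikes haven't moved, and the arm is clear.

```bash
python3 -c "
from bench import ctrl
print(ctrl.close_job())"
```

```text
the job is handed in; nothing more can be done
None
```

The job is handed in at about 36 s: the collar, straight jaw and hooked jaw each lie flat inside the outline of their own plate, within about 3 mm of centre, with the straight jaw set on the spare plate on the way and the hammer, funnel and look-alikes left where they were.

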